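# Take the green-lid snack basket down from its swing stand

### The job

Lift the swinging wire basket with the green-lidded cups straight up off its stand, keeping it level so that it does not swing or catch, and set it down gently (not dropped) and upright in the middle of the round cork mat, then let go. Leave the orange-lidded basket hanging as it is.

Things in the scene. Friction and masses are not known exactly. Their poses are not given: they have to be found in the camera images.
- green_grip (a point): Centre of the wooden grip (18 mm thick in x, 60 long in y, 24 high) on a rigid wire hoop over the loose black wire basket with GREEN-lidded cups: 120 (x) by 100 (y) by 70 mm high, flat bottom, 0.3 to 0.6 kg. Point: 150 mm above its underside, 94 above the lids, 80 above the swing axis. z up; y along that axis, where 10 mm steel pins reach 76 mm either side; it swings freely about y
- green_pivot (a point): Middle of the swing axis (y) on the green basket's fixed stand, 110 mm above the table; z up. Wooden base 110 (x) by 160 (y) by 12 mm; two white uprights 44 wide, 10 thick, 62 mm either side in y, 123 high, with open-topped notches 16 wide, 18 deep in which the pins simply rest. Free once 18 mm straight up; raised 90 mm it clears the whole stand
- mat_top (a point): centre of the top face of the fixed round cork mat, 220 mm across, 8 mm thick, lying between the two stands; z up
- orange_grip (a point): centre of the wooden grip of the other basket, of the same make and size, on a stand of the same kind, but with ORANGE-lidded cups: leave it alone
Things that resemble listed ones, but are neither listed nor needed, are in the scene too. Of the things that look like the part that bears mat_top, the larger one is meant.

How it is judged:
By the outcome, as a careful person would: the job done as asked, in the order asked, and still so for the second after the job is handed in, with the robot touching nothing.
It also fails if it takes over 42 s, if anything falls off the work surface, if the arm or the gripper's body presses on something with over 40 N, if the wrist force passes 120 N, or if a joint passes its speed limit or range.

### The arm

A 7-joint arm with a two-finger parallel gripper is mounted at the origin on the work surface. World frame = base frame: x ahead of the robot, y to its left, z up, the work surface at z = 0. Lengths are in mm, angles in degrees, forces in N, time in s.
With the tool pointing down it reaches from about 425 to 1025 mm from the base axis. Payload 9.4 kg.
Tool frame: the origin (TCP) lies midway between the tips of the shut fingers; the grasp point (between the pads) lies 19 mm behind it; z points along the fingers, y is the line along which they close (so a half turn about z gives the same grasp; the last joint's range is limited). The gripper opens to 93 mm and grips with 3 to 60 N. Pads are 15 mm wide; open, the fingers measure 128 mm over their backs; the gripper's body (75 mm by 188 mm) begins 65 mm behind the grasp point.
Start: joints at [-80.999, 34.337, -0.143, 91.639, 0.103, 54.024, -4.572], TCP at [167.97, 705.273, 218.618] pointing down, gripper open.
Joint ranges: [-147.43, 147.43], [-19.82, 112.94], [-74.19, 73.91], [6.32, 146.72], [-59.91, 239.91], [6.04, 106.73], [-150.56, 150.56]. Speed limits (degrees/s): [127.2, 127.2, 172.46, 172.46, 180, 180, 180].

### API

Orientations are given as [roll, pitch, yaw] about the fixed x, y, z axes, in that order (R = Rz(yaw) Ry(pitch) Rx(roll)).
In Python, from plant import r gives the robot as it stands. Calls block until the motion is done:
- r.move_ptp(position, orientation): joint-space move of the TCP to a pose.
- r.move_linear(position, rate=150, attitude=None): straight line of the TCP; attitude=None keeps the orientation; rate is the mean speed in mm/s.
- r.move_joints(angles): joint-space move.
- r.open() and r.gripper_close(grip_force=None): open the fingers fully, or close them until they stop; grip_force is the grip in N (None keeps the last).
- r.sleep(seconds).
- r.inverse_kinematics(position, orientation): joint angles nearest the present ones, or None.
- r.read_state(): the state.
- r.read_camera(name): name is "side" or "top"; returns a dict with "image" (400x640x3 uint8, blue, green, red), "fov_y" (degrees; the focal length in pixels is half the picture's height over the tangent of half this angle, whatever the lens; pixels are square), "cx", "cy" (the principal point, pixels), "T" (4x4, takes a point from camera to world coordinates). Camera axes: x right, y down, z forward; pixel columns grow to the right and rows downward; lengths in mm; the calibration is good to about 2 mm. A picture is of the moment at which its call begins. There is no depth.
A pose or a line that the arm cannot do raises r.PlanningError and nothing moves.
- r.close_job(): hands the job in; it is judged then, once.
The state is a dict: "time": time; "joint_positions": joint angles; "qvel": joint speeds; "tau": joint torques, N m; "eef_pos": TCP position; "ee_rot": TCP orientation; "wrist_force": force on the tool from outside, world axes, zero at the start; "torque": the same for the moment, N m; "width": finger opening in mm; "grip_force": force on a finger pad.
Only numpy, scipy, OpenCV 4.12 (cv2) and the standard library are available. Lean on these libraries where they do the work, as an engineer would, in place of code of your own. Each camera call takes 0.05 s, during which the arm holds its last target. There are 200 camera calls.

## Working session

There is one attempt and no reset: what is moved stays moved. The work goes in short steps, each a Python script; the robot and the scene stay as the last script left them, time stands still between calls to the robot, and variables do not carry over. Pictures are saved under pics/ and viewed, at most 10 in all, crops included, and the job is handed in when it is done.

```bash
mkdir -p pics; ls; cat > h.py <<'E'
import numpy as np, cv2
from plant import r
def K(c):
    f=200/np.tan(np.radians(c["fov_y"]/2)); return f
def ray(c,u,v):
    d=np.array([(u-c["cx"])/K(c),(v-c["cy"])/K(c),1.]); T=np.array(c["T"]); return T[:3,3],T[:3,:3]@d
def plane(c,u,v,z):
    o,d=ray(c,u,v); return o+d*(z-o[2])/d[2]
def tri(c1,p1,c2,p2):
    A=[];b=[]
    for c,p in((c1,p1),(c2,p2)):
        o,d=ray(c,*p); d=d/np.linalg.norm(d); P=np.eye(3)-np.outer(d,d); A.append(P); b.append(P@o)
    return np.linalg.solve(sum(A),sum(b))
E
python3 - <<'E'
from h import *
for n in("top","side"):
    c=r.read_camera(n); cv2.imwrite(f"pics/{n}0.png",c["image"]); print(n,c["fov_y"],c["cx"],c["cy"],np.round(c["T"],3).tolist())
s=r.read_state(); print(s["time"],s["eef_pos"],s["ee_rot"],s["wrist_force"])
E
```

```text
pics
top 52.73701767477427 321.5301664016219 203.30328843577254 [[-0.027, -0.991, 0.13, 336.991], [-0.999, 0.031, 0.024, -3.789], [-0.027, -0.129, -0.991, 986.515], [0.0, 0.0, 0.0, 1.0]]
side 57.98469384307177 320.4254118605483 194.67492136599532 [[-0.991, -0.052, 0.121, 344.175], [-0.131, 0.524, -0.842, 742.096], [-0.02, -0.85, -0.526, 593.985], [0.0, 0.0, 0.0, 1.0]]
0.1 [167.89337555 704.83809322 217.82392012] [-1.79918952e+02  8.49351743e-03  1.66606839e+02] [-0.3054047   0.35364202  0.26883711]
```

View pics/top0.png

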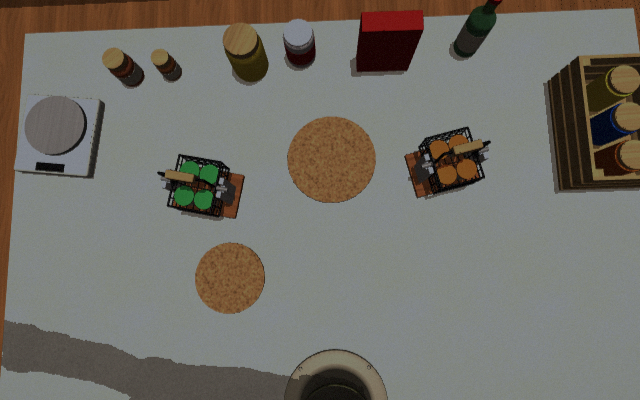

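View pics/side0.png

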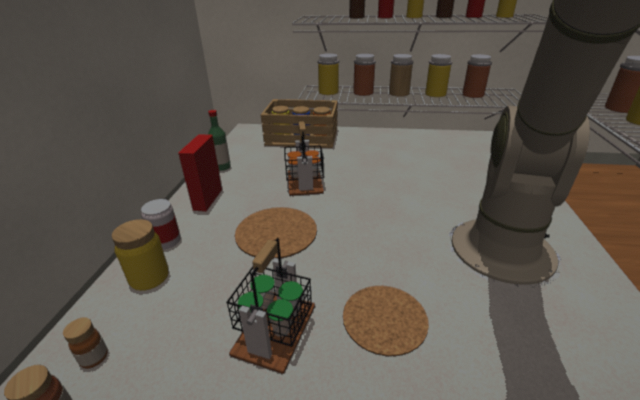

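The top view shows the green basket at (197,186) with its grip near (178,176), the large mat at (332,159) and the small mat at (230,278). The side view shows the grip near (266,255) and the large mat at (276,231). Next I measure grip and mat by mask.

```bash
cat > m.py <<'E'
from h import *
def blob(img,box,lo,hi):
    x0,y0,x1,y1=box; h=cv2.cvtColor(img[y0:y1,x0:x1],cv2.COLOR_BGR2HSV)
    m=cv2.inRange(h,lo,hi); n,l,s,ce=cv2.connectedComponentsWithStats(m)
    k=1+np.argmax(s[1:,4]); p=np.argwhere(l==k)[:,::-1].astype(np.float32)+[x0,y0]
    return p.astype(np.float32),(l==k)
E
python3 - <<'E'
from m import *
t=r.read_camera("top"); s=r.read_camera("side")
out=[]
for n,c,b,gp in(("top",t,(130,130,260,230),(178,176)),("side",s,(215,220,330,370),(266,255))):
    im=c["image"]; print(n,cv2.cvtColor(im[gp[1]-1:gp[1]+2,gp[0]-1:gp[0]+2],cv2.COLOR_BGR2HSV).reshape(-1,3).tolist())
    out.append(cv2.resize(im[b[1]:b[3],b[0]:b[2]],None,fx=4,fy=4,interpolation=cv2.INTER_CUBIC))
H=600
cv2.imwrite("pics/crop.png",np.hstack([cv2.resize(cv2.copyMakeBorder(o,0,600-o.shape[0],0,0,cv2.BORDER_CONSTANT),None,fx=.8,fy=.8) for o in out])[:,:800])
# mat
p,_=blob(t["image"],(280,105,385,212),(5,60,60),(22,255,255)); e=cv2.fitEllipse(cv2.convexHull(p)); print("mat",e,plane(t,*e[0],8))
for u in(e[0][0]-e[1][0]/2,e[0][0]+e[1][0]/2): print(plane(t,u,e[0][1],8))
# base of stand brown
for b in((130,130,260,230),):
    p,_=blob(t["image"],b,(50,80,60),(75,255,255)); print("lid",len(p),p.mean(0))
E
```

```text
top [[20, 122, 128], [21, 122, 128], [19, 129, 121], [18, 124, 127], [19, 122, 130], [20, 122, 127], [20, 124, 128], [19, 121, 124], [19, 120, 130]]
side [[16, 118, 128], [16, 116, 123], [16, 116, 110], [16, 115, 126], [16, 114, 116], [16, 111, 92], [16, 115, 120], [17, 118, 99], [16, 113, 72]]
mat ((331.0879821777344, 159.18312072753906), (86.18269348144531, 88.32489776611328), 85.21588897705078) [575.10463422  -7.116678     8.        ]
[578.74107293 100.00943603   8.        ]
[ 571.48994714 -113.60200888    8.        ]
lid 573 [193.35777 197.66492]
```

View pics/crop.png

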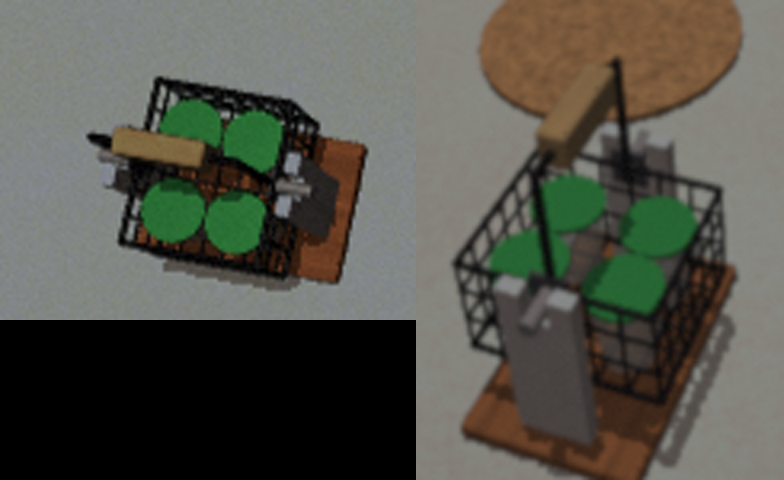

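The crop shows the grip at about (179,176) in top and (266,256) in side. The pin ends are at (225,189) and (163,179) in top, and (285,264) and (252,319) in side. I triangulate these points.

```bash
python3 - <<'E'
from m import *
t=r.read_camera("top"); s=r.read_camera("side")
T=lambda x,y:(x/3.2+130-.4,y/3.2+130-.4); S=lambda x,y:((x-416)/3.2+215-.4,y/3.2+220-.4)
print("grip",tri(t,T(158,148),s,S(578,115)))
a=tri(t,T(104,157),s,S(533,320)); b=tri(t,T(307,188),s,S(641,140)); print("pins",a,b,(a+b)/2,np.linalg.norm(a-b),np.degrees(np.arctan2(-(a-b)[0],(a-b)[1])))
a=plane(t,*T(366,147),12);b=plane(t,*T(340,283),12);d=a-b;print("base x edge",a,b,np.linalg.norm(d),np.degrees(np.arctan2(d[1],d[0])))
ex=d/np.linalg.norm(d);ey=np.array([-ex[1],ex[0],0]);print("pivot from base",(a+b)/2+80*ey)
p,_=blob(t["image"],(155,160,205,190),(14,90,90),(26,150,255)); q=cv2.minAreaRect(p);print(len(p),q)
c=cv2.boxPoints(q);print([plane(t,*x,195).round(1).tolist() for x in c])
for w in(t,s): # repeat-motion check
    pass
print([blob(r.read_camera("top")["image"],(155,160,205,190),(14,90,90),(26,150,255))[0].mean(0).round(2).tolist() for i in range(8)])
E
```

```text
grip [504.36505584 301.30332787 193.62099764]
pins [516.87045403 369.46777284 115.07823711] [491.52585128 228.71951252 111.07402968] [504.19815265 299.09364268 113.07613339] 143.06800952594318 -10.207883552213671
base x edge [540.08950308 209.33357642  12.        ] [435.18503903 229.49397458  12.        ] 106.82409949334446 -10.87839691665526
pivot from base [502.73528601 297.97617073  12.        ]
227 ((178.73599243164062, 175.45201110839844), (28.263900756835938, 8.139288902282715), 10.30484676361084)
[[504.4, 331.4, 195.0], [520.8, 328.8, 195.0], [508.5, 271.9, 195.0], [492.2, 274.6, 195.0]]
[[178.69000244140625, 175.52000427246094], [178.6699981689453, 175.47999572753906], [178.64999389648438, 175.5], [178.67999267578125, 175.5], [178.69000244140625, 175.52000427246094], [178.69000244140625, 175.52000427246094], [178.69000244140625, 175.52000427246094], [178.6699981689453, 175.47999572753906]]
```

```bash
python3 - <<'E'
from m import *
s=r.read_camera("side"); p,_=blob(s["image"],(230,200,325,260),(5,60,60),(15,255,255)); e=cv2.fitEllipse(cv2.convexHull(p)); print("mat side",e,plane(s,*e[0],8))
x,y=504,299.5
for w in(79.5,-100.5): print(w,[np.round(q,0) if q is not None else q for q in(r.inverse_kinematics([x,y,300],[180,0,w]),r.inverse_kinematics([575,-7,240],[180,0,w]))])
p=r.read_state()["eef_pos"]; r.move_linear([p[0],p[1],300],rate=150)
w=79.5; q=r.inverse_kinematics([x,y,300],[180,0,w]); 
if q is None or abs(q[6])>140: w=-100.5
r.move_ptp([x,y,290],[180,0,w]); r.move_linear([x,y,215],rate=100)
st=r.read_state(); print(w,st["time"],st["eef_pos"],st["ee_rot"],st["width"])
for n in("top","side"):
    c=r.read_camera(n); cv2.imwrite(f"pics/{n}1.png",c["image"])
a=cv2.imread("pics/top1.png")[100:260,100:300]; b=cv2.imread("pics/side1.png")[150:350,180:380]
cv2.imwrite("pics/pre.png",cv2.resize(np.hstack([cv2.copyMakeBorder(a,0,40,0,0,cv2.BORDER_CONSTANT),b]),None,fx=2,fy=2,interpolation=cv2.INTER_CUBIC))
E
```

```text
mat side ((275.3664245605469, 232.48724365234375), (50.853355407714844, 82.49004364013672), 82.80046081542969) [573.16218021   5.22984773   8.        ]
79.5 [array([-56.,  21.,  27., 106., -12.,  55., -34.]), array([-26.,  25.,  30., 112., -16.,  48.,   2.])]
-100.5 [array([-21.,  21., -22., 104.,   9.,  57., 124.]), array([ 36.,  35., -63., 108.,  36.,  60., 127.])]
79.5 4.25 [504.37785308 299.60626885 215.42931143] [ 1.79969013e+02 -2.65407814e-02  7.94931568e+01] 93.06023907321261
```

View pics/pre.png

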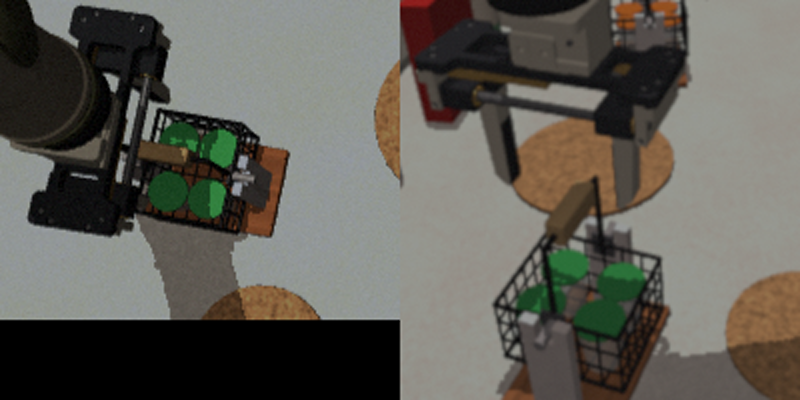

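The gripper straddles the grip: finger tips in the side crop are at (513,180) and (622,205), with the grip between them at (572,210). The mat is fixed at (574.5,-6.5). Next I grasp and lift.

```bash
python3 - <<'E'
from m import *
S=lambda k:(lambda s:print(k,round(s["time"],2),s["eef_pos"].round(1),s["ee_rot"].round(1),"F",np.round(s["wrist_force"],1),"w",round(s["width"],1),"g",round(s["grip_force"],1)))(r.read_state())
x,y=504,299.5
r.move_linear([x,y,171],rate=60); S("down")
r.gripper_close(grip_force=35); S("closed")
r.move_linear([x,y,175],rate=15); S("up4")
r.move_linear([x,y,196],rate=25); S("up25")
r.move_linear([x,y,285],rate=70); S("up114")
r.sleep(.3)
for n in("top","side"):
    c=r.read_camera(n); cv2.imwrite(f"pics/{n}2.png",c["image"])
a=cv2.imread("pics/top2.png")[100:260,100:300]; b=cv2.imread("pics/side2.png")[150:350,180:380]
cv2.imwrite("pics/lift.png",cv2.resize(np.hstack([cv2.copyMakeBorder(a,0,40,0,0,cv2.BORDER_CONSTANT),b]),None,fx=2,fy=2,interpolation=cv2.INTER_CUBIC))
E
```

```text
down 5.23 [504.2 299.5 171.2] [180.   -0.   79.5] F [-0.   0.3 -0.7] w 92.8 g 0.0
closed 6.39 [504.  299.5 171. ] [180.    0.   79.5] F [ 0.   0.1 -0.2] w 18.0 g 34.8
up4 6.81 [503.8 299.4 174.8] [-180.     0.    79.5] F [-0.1 -0.3 -4.8] w 17.7 g 34.8
up25 7.8 [503.9 299.4 195.9] [-180.     0.    79.5] F [ 0.9  0.5 -5.4] w 17.8 g 34.8
up114 9.22 [503.8 299.4 284.5] [-180.     0.    79.5] F [ 0.7 -0.  -5.1] w 17.7 g 34.8
```

View pics/lift.png

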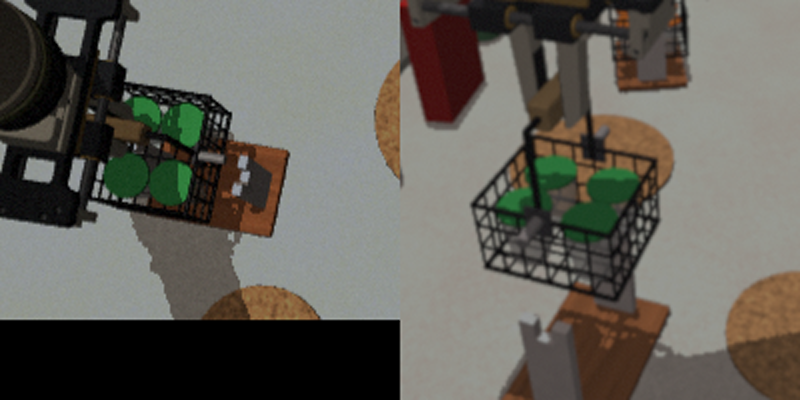

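The basket is free of the stand, level, at about (560,215) in the side crop. Next I carry it over and set it down with force feedback.

```bash
python3 - <<'E'
from m import *
S=lambda k:(lambda s:print(k,round(s["time"],2),s["eef_pos"].round(1),"F",np.round(s["wrist_force"],1),"w",round(s["width"],1)))(r.read_state())
x,y=574.5,-7
r.move_linear([x,y,285],rate=110); S("over")
r.move_linear([x,y,148],rate=70); r.sleep(.3); S("low")
f0=r.read_state()["wrist_force"][2]
z=148
while z>134:
    z-=1; r.move_linear([x,y,z],rate=12); f=r.read_state()["wrist_force"][2]
    if f-f0>2.5: break
r.sleep(.2); S("touch %g"%z)
for n in("top","side"):
    c=r.read_camera(n); cv2.imwrite(f"pics/{n}3.png",c["image"])
a=cv2.imread("pics/top3.png")[80:240,230:430]; b=cv2.imread("pics/side3.png")[100:300,180:380]
cv2.imwrite("pics/set.png",cv2.resize(np.hstack([cv2.copyMakeBorder(a,0,40,0,0,cv2.BORDER_CONSTANT),b]),None,fx=2,fy=2,interpolation=cv2.INTER_CUBIC))
E
```

```text
over 12.63 [574.4  -6.6 285. ] F [-0.   0.4 -5.9] w 18.0
low 15.04 [574.5  -7.  148.1] F [ 0.2 -0.  -5.5] w 17.6
touch 139 17.49 [574.9  -7.  139.3] F [ 0.5  0.3 -0.4] w 17.9
```

View pics/set.png

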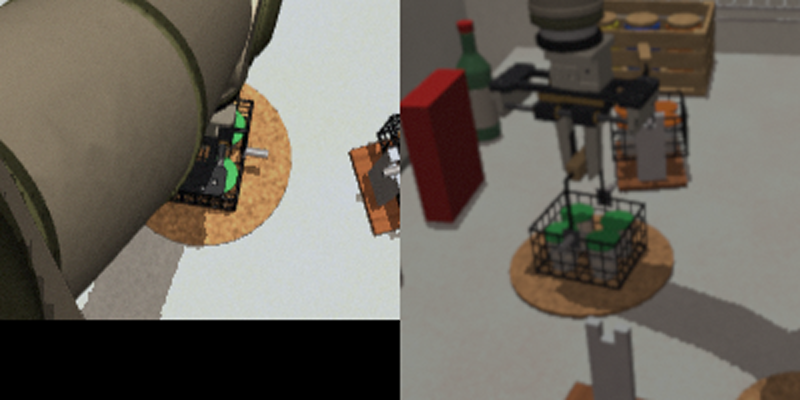

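The basket stands level near the middle of the mat, at about (588,240) in the side crop. Its weight is fully borne (F≈0). Next I release and retreat.

```bash
python3 - <<'E'
from m import *
r.open(); r.sleep(.2)
x,y,_=r.read_state()["eef_pos"]
r.move_linear([574.5,-7,200],rate=60); r.move_linear([574.5,-7,330],rate=120); r.move_linear([480,250,330],rate=150)
s=r.read_state(); print(s["time"],s["eef_pos"].round(1),s["wrist_force"].round(1),s["width"])
t=r.read_camera("top"); c=r.read_camera("side")
a=t["image"][60:260,150:500]; b=c["image"][100:300,180:380]
p,_=blob(t["image"],(280,105,400,212),(50,80,40),(75,255,255))
cv2.imwrite("pics/end.png",cv2.resize(np.hstack([a,b]),None,fx=1.45,fy=1.45,interpolation=cv2.INTER_CUBIC))
E
```

```text
23.425 [480.3 249.3 330. ] [-0.3  0.1 -0.4] 92.99917990344393
```

View pics/end.png

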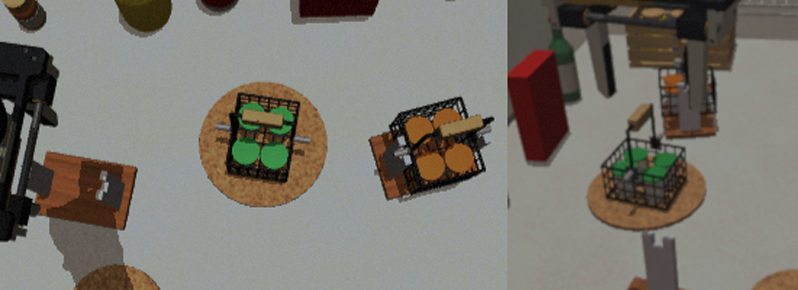

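The basket stands upright in the middle of the mat, at (263,140) in the top crop. The orange basket still hangs untouched, and the arm is clear.

```bash
python3 -c "
from plant import r
print(r.close_job())"
```

```text
the job is handed in; nothing more can be done
None
```

The green-lidded basket was lifted level off its stand and set down gently and upright in the middle of the large cork mat, then released; the orange basket was left hanging, and the job was handed in at about 23.5 s.

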